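# Roll off a card print on the sprung bed

## Task

Take the red-handled roller from its stand and, pressing steadily so that the sprung bed sinks part-way but never bottoms out, roll it over the white card along the middle, from the yellow-striped end to the blue-striped end. Then set the roller upright and square back on the stand it came from and let go. Leave the green-handled roller alone.

Things in the scene. Friction and masses are not known exactly. Their poses are not given: they have to be found in the camera images.
- red_grip (a point): Centre of the red handle of the roller to use: an upright block 26 mm thick (its x), 84 long (its y), 44 high; grip across the 26. z up. A black neck and steel yoke, at most 18 mm thick, start 22 mm below. The drum's lowest line is 88 mm straight below this point. It stands on two flat feet, 46 mm along x, out to 58 mm either side in y, undersides 80 mm below. 0.4 kg, same turned half round.
- red_drum (a joint): Turn (rad) of the red roller's black rubber drum, 40 mm in diameter and 58 mm long, on an axle parallel to the handle's y, 68 mm below the handle's centre. It turns freely either way without stops, 20 mm of rolling per rad, along the handle's x. 0 at the start.
- red_home (a point): Where the red handle's centre is when its roller is centred on its own stand, 104 mm above the counter; axes as the roller's. The stand is a fixed pale wooden base, 110 (x) by 150 mm (y), with two rails 100 mm long in x, tops 24 mm high, 40 to 66 mm either side of the middle in y: the feet rest on them, the drum hangs between. Two alike stands, left and right of the bed; the red one may be either.
- card (a point): Centre of the top face of the white card, 160 mm (x) by 92 mm (y), fixed on the aluminium platen (210 by 112 mm) of the sprung printing bed; 62 mm above the counter unpressed. x runs along the card from the yellow-striped end (-x) to the blue-striped end (+x), z up. The bed is fixed to the counter.
- platen (a joint): How far the platen has sunk (m): 0 unpressed, 0.020 bottomed out. It moves straight down level, wherever it is pressed, and needs about 2 N to start and 0.8 N more per mm (about 9 N at 8 mm).
- green_grip (a point): Centre of the handle of the other roller, the same in shape but with a green handle, on the other stand; a bystander, to be left where it is.
There are look-alikes about, which are no part of the job. Leave any orange or purple look-alike of the part that bears red_grip alone.

How it is judged:
On the way, in this order (a step that is already met when the one before it is completed fails the run):
1. The red roller's drum presses the card down (platen sunk over 3 mm) near the yellow-striped end (over 45 mm from the card's centre), within 25 mm of the middle line and 12 degrees of square (x of red_grip in the frame of card below -0.045 m and value of joint platen above 0.003 m and z of red_grip in the frame of card between 0.078 and 0.096 m and y of red_grip in the frame of card between -0.025 and 0.025 m and angle between the y axis of red_grip and the y axis of card, either way round below 0.22 rad), for 0.1 s.
2. It presses likewise at the middle of the card (within 20 mm of the centre) (x of red_grip in the frame of card between -0.02 and 0.02 m and value of joint platen above 0.003 m and z of red_grip in the frame of card between 0.078 and 0.096 m and y of red_grip in the frame of card between -0.025 and 0.025 m and angle between the y axis of red_grip and the y axis of card, either way round below 0.22 rad), for 0.05 s.
3. It presses likewise near the blue-striped end (over 45 mm from the card's centre), the drum having rolled, not been carried, over at least 60 mm (x of red_grip in the frame of card above 0.045 m and (value of joint red_drum above 3 rad or value of joint red_drum below -3 rad) and value of joint platen above 0.003 m and z of red_grip in the frame of card between 0.078 and 0.096 m and y of red_grip in the frame of card between -0.025 and 0.025 m and angle between the y axis of red_grip and the y axis of card, either way round below 0.22 rad), for 0.1 s.
At the end, for the whole second after the job is handed in: The red roller stands upright (within 7 degrees) on the rails of its own stand, feet down (height within 6 mm), within 20 mm of the stand's centre and 14 degrees of square, released; the bed is up again and the green roller is within 20 mm of where it was (horizontal distance between red_grip and red_home below 0.02 m and z of red_grip in the frame of red_home between -0.006 and 0.006 m and angle between red_grip's own z axis and vertical below 0.12 rad and angle between the y axis of red_grip and the y axis of red_home, either way round below 0.25 rad and value of joint platen below 0.002 m and distance of green_grip from where it was at the start of the episode below 0.02 m); the robot touches nothing.
It fails at once if The sprung bed was bottomed out (sunk over 18 mm of 20) (value of joint platen above 0.018 m).
It fails at once if The green roller was moved more than 20 mm (distance of green_grip from where it was at the start of the episode above 0.02 m).
It also fails if it takes over 53 s, if anything falls off the work surface, if the arm or the gripper's body presses on something with over 40 N, if the wrist force passes 120 N, or if a joint passes its speed limit or range.

## Robot

A 6-joint arm with a two-finger parallel gripper is mounted at the origin on the work surface. World frame = base frame: x ahead of the robot, y to its left, z up, the work surface at z = 0. Lengths are in m, angles in rad, forces in N, time in s.
With the tool pointing down it reaches from about 0.325 to 0.925 m from the base axis. Payload 3.1 kg.
Tool frame: the origin (TCP) lies at the very end of the fingers, on their centre line; the grasp point (between the pads) lies env.pinch_z behind it (env.pinch_z is the distance from the TCP to the grasp point, in m); z points along the fingers, y is the direction in which the jaws open and shut (so a half turn about z gives the same grasp; the last joint's range is limited). The gripper opens to 85 mm and grips with 20 to 120 N. Pads are 22 mm wide; open, the fingers measure 114 mm over their backs; the gripper's body (76 mm by 85 mm) begins 54 mm behind the grasp point. The pads swing forward as they close: fully open they stand 13 mm farther back than shut.
Start: joints at [-1.359, 0.217, 1.613, -0, 1.311, -0.112], TCP at [0.199, -0.593, 0.231] pointing down, gripper open.
Joint ranges: [-2.75, 2.75], [-0.78, 2.1], [0.31, 2.55], [-1.13, 4.27], [0.13, 2.63], [-2.58, 2.58]. Speed limits (rad/s): [2.79, 2.79, 3.14, 3.14, 3.14, 3.14].

## Interface

Orientations are given as a unit quaternion [x, y, z, w].
In Python, from plant import env, optics gives the robot as it stands.
- The arm moves only by the tool arm_command, never from a script. Its argument "series" is a list of rows, each a list of 3 entries, a list of its own where there are three numbers: the closure, from 0 (fully open) to 1 (shut), then the shift along the tool's x, y, z in m, then the turn, a rotation vector about the tool's x, y, z in rad. In form: [[hand, [tx, ty, tz], [rx, ry, rz]], ...]. A call has 1 to 12 rows; each row shifts and turns the commanded pose from where the row before left it, along the tool's axes as they then stand; what a row does not reach is not made up. A row lasts 1/12 s, in which the tool goes at most 41.7 mm and 7.16 degrees, less where a joint would pass 70% of its speed; a pose out of reach is approached as far as the arm can. A call is refused whole if a number of a shift passes 0.0417 or a number of a turn 0.125, either way. A call with a gripper value outside its range is refused whole. The fingers move at their own pace and stop on an object; "newtons" is the grip in N (left out, the last holds). Time passes only in rows, so rows that do not move let the fingers close. It gives the time, the measured TCP pose, the force and the opening at its end, in the units of the state.
- env.get_obs(): the state, without advancing time (a new reading comes with each control period).
- optics.read_camera(name): name is "scene" or "top"; returns a dict with "frame" (480x640x3 uint8, red, green, blue), "fx", "fy", "cx", "cy" (pixels), "rvec" (rotation vector, rad) and "tvec" (3), from world to camera coordinates, as OpenCV has them. Camera axes: x right, y down, z forward; pixel columns grow to the right and rows downward; lengths in m; the calibration is good to about 2 mm. A picture is of the moment at which its call begins. There is no depth.
- env.sign_off(): hands the job in, once; it reports no verdict.
The state is a dict: "t": time; "joint_positions": joint angles; "joint_velocities": joint speeds; "joint_torque": joint torques, N m; "tool_pos": TCP position; "ee_rot": TCP orientation; "wrist_force": force on the tool from outside, world axes, zero at the start; "torque": the same for the moment, N m; "gripper_width": opening from 0.0 (shut) to 1.0 (fully open).
Only numpy, scipy, OpenCV 4.12 (cv2) and the standard library are available. Lean on these libraries where they do the work, as an engineer would, in place of code of your own. Each camera call takes 0.05 s, during which the arm holds its last target.

## Working session

There is one attempt and no reset: what is moved stays moved. The work goes in short steps, Python scripts to look and compute and a tool call to move; the robot and the scene stay as the last step left them, time stands still between calls to the robot, and variables do not carry over. Pictures are saved under pics/ and viewed, and the job is handed in when it is done.

Besides the shell and the picture viewer there is one more tool, called after ">>>" as name(argument=value, ...), one argument or row to a line, values as JSON. arm_command: Moves the arm, as the interface text tells. Its arguments: {"type":"object","properties":{"series":{"type":"array","items":{"type":"array"}},"newtons":{"type":"number"}},"required":["series"]}

```bash
ls; mkdir -p pics
python3 - <<'E'
from plant import env, optics
import cv2,json,numpy as np
print(env.get_obs(), env.pinch_z)
for n in("scene","top"):
    c=optics.read_camera(n); cv2.imwrite(f"pics/{n}0.png",c["frame"][:,:,::-1])
    print(n,{k:v for k,v in c.items() if k!="frame"})
    R,_=cv2.Rodrigues(np.array(c["rvec"]));print(-R.T@np.array(c["tvec"]).ravel())
E
```

```text
pics
{'t': 0.0, 'joint_positions': array([-1.35919082e+00,  2.17765264e-01,  1.61494519e+00,  3.15415492e-05,
        1.31132248e+00, -1.12206689e-01]), 'joint_velocities': array([ 0.00021562,  0.00020094,  0.00065739, -0.00088568, -0.00125619,
        0.00014559]), 'joint_torque': array([ 6.45354594e-04, -3.96836865e+01, -3.03854656e+01, -4.57252054e-05,
        9.59002093e-03,  3.99162602e-06]), 'tool_pos': array([ 0.19871514, -0.59169447,  0.22995563]), 'ee_rot': array([ 9.86921735e-01,  1.61195535e-01, -4.53963364e-05, -1.21939338e-03]), 'wrist_force': array([-0.14924438,  0.20692349,  0.29062476]), 'torque': array([ 0.01459456, -0.00906879, -0.03682998]), 'gripper_width': 1.0011621940982103} 0.0187
scene {'fx': 476.6150025652602, 'fy': 476.6150025652602, 'cx': 324.21828674124134, 'cy': 237.90720270827575, 'rvec': array([ 1.8658463 ,  1.66077171, -0.67669482]), 'tvec': array([-0.05803058, -0.29373424,  1.23686888])}
[ 1.06644227 -0.05311506  0.6923667 ]
top {'fx': 462.9540144004736, 'fy': 462.9540144004736, 'cx': 318.28631364393, 'cy': 241.87415031488788, 'rvec': array([ 1.99288384, -2.22012266,  0.24804058]), 'tvec': array([0.05112849, 0.52695678, 0.882723  ])}
[0.3232018  0.01684748 0.97711525]
```

View pics/scene0.png

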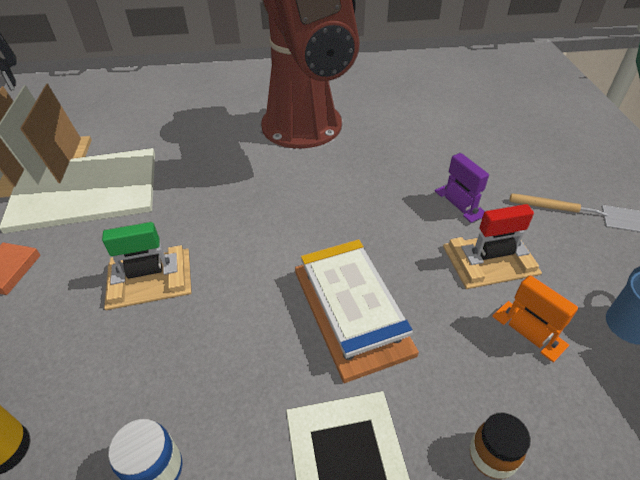

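View pics/top0.png

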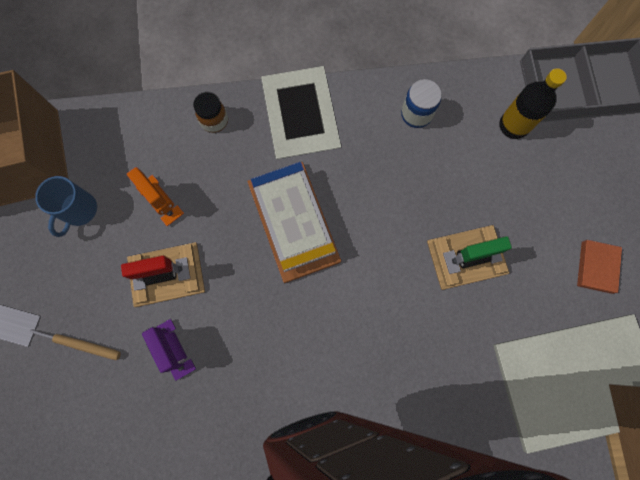

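Run:
```python
import cv2,numpy as np
t=cv2.imread("pics/top0.png");s=cv2.imread("pics/scene0.png")
a=cv2.resize(t[225:325,105:225],None,fx=5,fy=5,interpolation=cv2.INTER_CUBIC)
b=cv2.resize(t[150:290,235:355],None,fx=5,fy=5,interpolation=cv2.INTER_CUBIC)
c=cv2.resize(s[190:300,435:555],None,fx=5,fy=5,interpolation=cv2.INTER_CUBIC)
d=cv2.resize(s[230:390,285:425],None,fx=3.7,fy=3.7,interpolation=cv2.INTER_CUBIC)
cv2.imwrite("pics/a.png",a);cv2.imwrite("pics/b.png",b[:600]);cv2.imwrite("pics/c.png",c);cv2.imwrite("pics/d.png",d)
```

```text
(no output)
```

View pics/a.png

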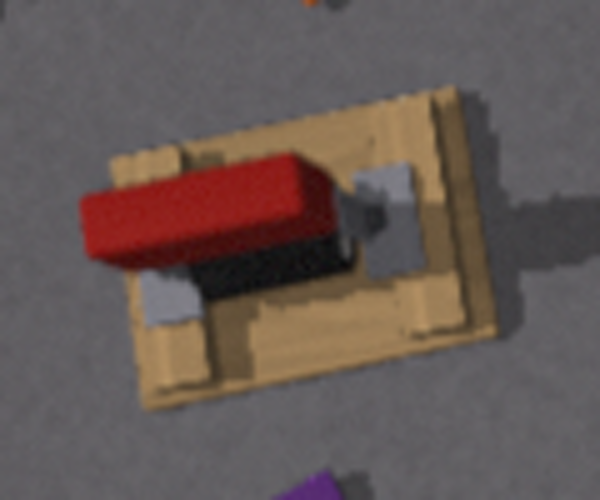

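View pics/b.png

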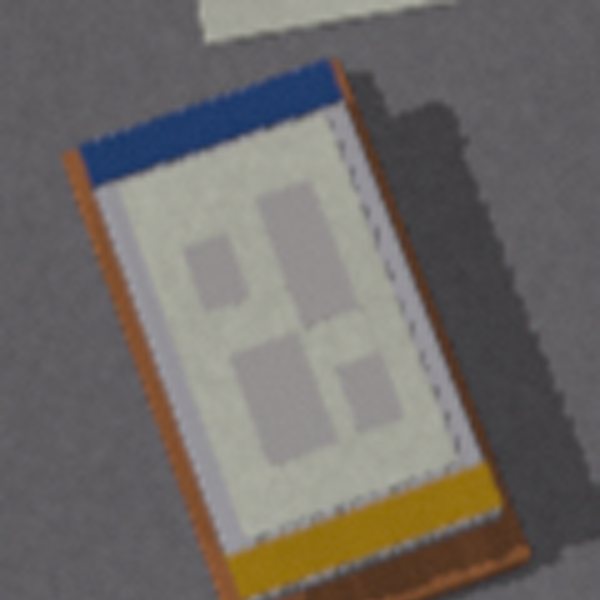

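View pics/c.png

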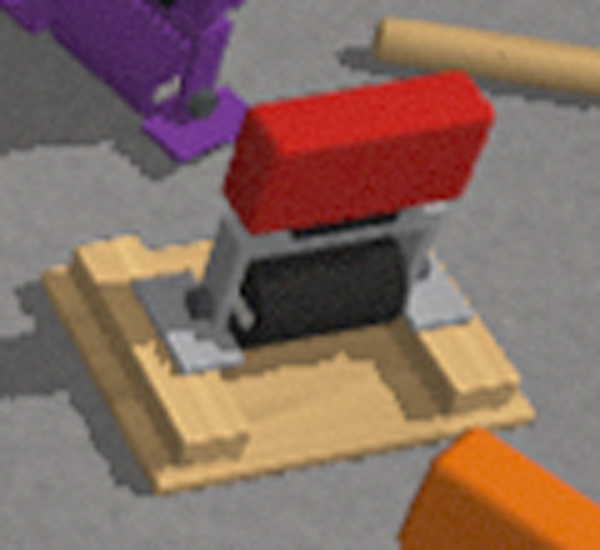

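View pics/d.png

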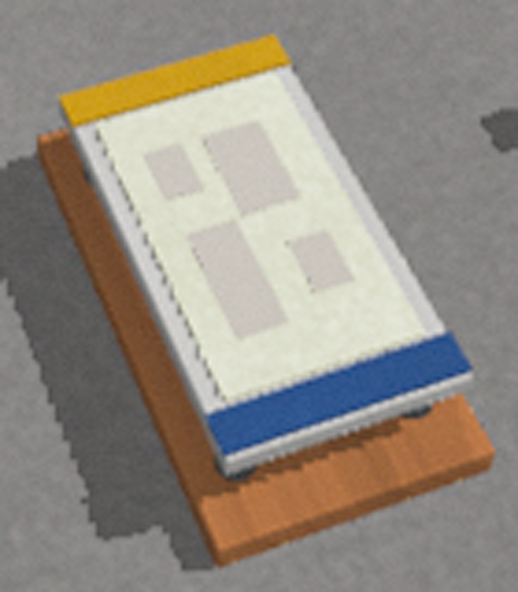

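```bash
cat > h.py <<'E'
import cv2,numpy as np
from plant import env, optics
def cam(n):
    c=optics.read_camera(n); c["K"]=np.array([[c["fx"],0,c["cx"]],[0,c["fy"],c["cy"]],[0,0,1]]);return c
def rays(c,p):
    p=np.asarray(p,float).reshape(-1,2);R,_=cv2.Rodrigues(np.array(c["rvec"]));C=-R.T@np.array(c["tvec"]).ravel()
    d=np.c_[p,np.ones(len(p))]@np.linalg.inv(c["K"]).T@R
    return C,d
def onz(c,p,z):
    C,d=rays(c,p);return (C+d*((z-C[2])/d[:,2])[:,None])
def proj(c,X): return cv2.projectPoints(np.asarray(X,float).reshape(-1,1,3),np.array(c["rvec"]),np.array(c["tvec"]),c["K"],None)[0].reshape(-1,2)
E
python3 - <<'E'
from h import *
T=cam("top");S=cam("scene")
np.set_printoptions(precision=4,suppress=True)
A=lambda q:np.array(q)/5+[105,225]
B=lambda q:np.array(q)/5+[235,150]
Cc=lambda q:np.array(q)/5+[435,190]
D=lambda q:np.array(q)/3.7+[285,230]
def rect(nm,P):
    print(nm,"\n",P[:,:2],"mean",P.mean(0))
    for i in range(len(P)): e=P[(i+1)%len(P)]-P[i];print("  len %.4f ang %.2f"%(np.hypot(e[0],e[1]),np.degrees(np.arctan2(e[1],e[0]))))
rect("handle top T",onz(T,A([(80,200),(92,258),(305,215),(292,153)]),.126))
rect("handle top S",onz(S,Cc([(248,108),(275,155),(493,113),(465,72)]),.126))
rect("rails T",onz(T,A([(112,158),(160,388),(463,328),(435,93)]),.024))
rect("rail left S",onz(S,Cc([(75,252),(135,237),(245,437),(183,443)]),.024))
print(onz(S,Cc([(518,385),(455,395)]),.024))
rect("base T bottom",onz(T,A([(110,158),(147,410),(497,335),(460,86)]),.01))
rect("base S",onz(S,Cc([(42,275),(158,492),(535,415)]),.005))
rect("stripes T",onz(T,B([(78,148),(232,598),(505,508),(333,58)]),.062))
rect("stripes S",onz(S,D([(62,96),(222,462),(472,378),(275,36)]),.062))
E
```

```text
handle top T 
 [[0.5099 0.3661]
 [0.4875 0.362 ]
 [0.4952 0.2829]
 [0.5193 0.2869]] mean [0.503  0.3245 0.126 ]
  len 0.0227 ang -169.59
  len 0.0794 ang -84.45
  len 0.0244 ang 9.44
  len 0.0797 ang 96.76
handle top S 
 [[0.5012 0.2817]
 [0.5247 0.2828]
 [0.5139 0.3638]
 [0.4928 0.3627]] mean [0.5082 0.3228 0.126 ]
  len 0.0235 ang 2.74
  len 0.0817 ang 97.54
  len 0.0212 ang -177.02
  len 0.0815 ang -84.09
rails T 
 [[0.5488 0.3943]
 [0.4503 0.3764]
 [0.4616 0.2517]
 [0.5621 0.2584]] mean [0.5057 0.3202 0.024 ]
  len 0.1001 ang -169.70
  len 0.1252 ang -84.83
  len 0.1008 ang 3.83
  len 0.1365 ang 95.62
rail left S 
 [[0.469  0.249 ]
 [0.4641 0.2742]
 [0.5646 0.2826]
 [0.5646 0.2598]] mean [0.5156 0.2664 0.024 ]
  len 0.0257 ang 101.03
  len 0.1009 ang 4.76
  len 0.0228 ang -90.02
  len 0.0962 ang -173.55
[[0.5532 0.3889 0.024 ]
 [0.555  0.3644 0.024 ]]
base T bottom 
 [[0.5522 0.4007]
 [0.4436 0.3873]
 [0.4591 0.2412]
 [0.5676 0.2512]] mean [0.5056 0.3201 0.01  ]
  len 0.1094 ang -172.94
  len 0.1469 ang -83.93
  len 0.1089 ang 5.28
  len 0.1503 ang 95.88
base S 
 [[0.4625 0.2413]
 [0.5711 0.2526]
 [0.5532 0.4016]] mean [0.5289 0.2985 0.005 ]
  len 0.1092 ang 5.95
  len 0.1501 ang 96.86
  len 0.1842 ang -119.49
stripes T 
 [[ 0.6765  0.1205]
 [ 0.4801  0.0737]
 [ 0.5048 -0.0391]
 [ 0.705   0.0105]] mean [0.5916 0.0414 0.062 ]
  len 0.2019 ang -166.59
  len 0.1155 ang -77.63
  len 0.2062 ang 13.93
  len 0.1136 ang 104.52
stripes S 
 [[ 0.5078 -0.0377]
 [ 0.7102  0.0105]
 [ 0.6839  0.1188]
 [ 0.4813  0.0694]] mean [0.5958 0.0403 0.062 ]
  len 0.2081 ang 13.38
  len 0.1115 ang 103.68
  len 0.2085 ang -166.29
  len 0.1103 ang -76.10
```

Run:
```python
from h import *
np.set_printoptions(precision=3,suppress=True)
T=cam("top");S=cam("scene")
print(onz(T,[(497,345),(640,318),(527,450),(612,385),(640,385)],0))
print(onz(S,[(5,228),(153,205),(153,150),(68,182),(48,85)],0))
print(onz(S,[(48,85),(25,90)],0.15))
print(proj(S,[.199,-.593,.231]),env.get_obs()["t"])
```

```text
[[ 0.286 -0.35   0.   ]
 [ 0.308 -0.657  0.   ]
 [ 0.082 -0.37   0.   ]
 [ 0.184 -0.566  0.   ]
 [ 0.177 -0.622  0.   ]]
[[ 0.301 -0.64   0.   ]
 [ 0.267 -0.344  0.   ]
 [ 0.063 -0.371  0.   ]
 [ 0.164 -0.548  0.   ]
 [-0.303 -0.721  0.   ]]
[[-0.006 -0.577  0.15 ]
 [ 0.01  -0.622  0.15 ]]
[[-11.082 100.362]] 0.3
```

>>> arm_command(
  series=[
    [0, [0, 0, -0.04], [0, 0, 0]],
    [0, [0, 0, -0.04], [0, 0, 0]],
    [0, [0, 0, -0.04], [0, 0, 0]],
    [0, [0, 0, 0], [0, 0, -0.12]],
    [0, [0, 0, 0], [0, 0, -0.12]],
    [0, [0, 0, 0], [0, 0, -0.12]],
    [0, [0, 0, 0], [0, 0, -0.12]],
    [0, [0, 0, 0], [0, 0, -0.12]],
    [0, [0, 0, 0], [0, 0, -0.12]],
    [0, [0, 0, 0], [0, 0, -0.12]],
    [0, [0, 0, 0], [0, 0, -0.12]],
    [0, [0, 0, 0], [0, 0, -0.12]],
  ],
  newtons=80,
)

```text
t: 1.3
tool_pos: [0.1989, -0.5924, 0.3512]
ee_rot: [0.762, 0.648, 0.0, -0.0]
wrist_force: [0.6, 0.3, -0.1]
gripper_width: 0.999
```

```bash
cat >> h.py <<'E'
from scipy.spatial.transform import Rotation as Ro
def rel(target,yaw):
    o=env.get_obs();R=Ro.from_quat(o["ee_rot"]);M=R.as_matrix()
    y=np.radians(yaw);G=Ro.from_matrix(np.array([[np.cos(y),np.sin(y),0],[np.sin(y),-np.cos(y),0],[0,0,-1]]))
    print("t %.2f pos"%o["t"],o["tool_pos"].round(4),"xyaw %.2f"%np.degrees(np.arctan2(M[1,0],M[0,0])),"tilt",M[:,2].round(4),"F",o["wrist_force"].round(2),"w %.3f"%o["gripper_width"],"j",o["joint_positions"].round(2))
    print("shift now-frame",(M.T@(np.array(target)-o["tool_pos"])).round(4),"shift in goal frame",(G.as_matrix().T@(np.array(target)-o["tool_pos"])).round(4),"turn",(R.inv()*G).as_rotvec().round(4))
E
python3 -c "
from h import *
rel([.506,.324,.30],96.5)"
```

```text
t 1.30 pos [ 0.1989 -0.5924  0.3512] xyaw 80.77 tilt [-1.e-04  3.e-04 -1.e+00] F [ 0.57  0.31 -0.15] w 0.999 j [-1.36  0.15  1.47 -0.    1.52 -1.2 ]
shift now-frame [0.9538 0.1562 0.0514] shift in goal frame [0.8758 0.4089 0.0512] turn [-1.000e-04 -3.000e-04 -2.745e-01]
```

>>> arm_command(
  series=[
    [0, [0, 0, 0], [0, 0, -0.0915]],
    [0, [0, 0, 0], [0, 0, -0.0915]],
    [0, [0, 0, 0], [0, 0, -0.0915]],
    [0, [0.032, 0.015, 0], [0, 0, 0]],
    [0, [0.032, 0.015, 0], [0, 0, 0]],
    [0, [0.032, 0.015, 0], [0, 0, 0]],
    [0, [0.032, 0.015, 0], [0, 0, 0]],
    [0, [0.032, 0.015, 0], [0, 0, 0]],
    [0, [0.032, 0.015, 0], [0, 0, 0]],
    [0, [0.032, 0.015, 0], [0, 0, 0]],
    [0, [0.032, 0.015, 0], [0, 0, 0]],
    [0, [0.032, 0.015, 0], [0, 0, 0]],
  ],
)

```text
t: 2.3
tool_pos: [0.3023, -0.29, 0.3513]
ee_rot: [0.668, 0.744, 0.0, 0.0]
wrist_force: [0.8, -0.6, 0.2]
gripper_width: 0.999
```

>>> arm_command(
  series=[
    [0, [0.032, 0.015, 0], [0, 0, 0]],
    [0, [0.032, 0.015, 0], [0, 0, 0]],
    [0, [0.032, 0.015, 0], [0, 0, 0]],
    [0, [0.032, 0.015, 0], [0, 0, 0]],
    [0, [0.032, 0.015, 0], [0, 0, 0]],
    [0, [0.032, 0.015, 0], [0, 0, 0]],
    [0, [0.032, 0.015, 0], [0, 0, 0]],
    [0, [0.032, 0.015, 0], [0, 0, 0]],
    [0, [0.032, 0.015, 0], [0, 0, 0]],
    [0, [0.032, 0.015, 0], [0, 0, 0]],
    [0, [0.032, 0.015, 0], [0, 0, 0]],
    [0, [0.032, 0.015, 0], [0, 0, 0]],
  ],
)

```text
t: 3.3
tool_pos: [0.4401, 0.1113, 0.3515]
ee_rot: [0.668, 0.744, 0.0, 0.0]
wrist_force: [0.2, 0.0, -0.7]
gripper_width: 1.0
```

```bash
python3 -c "
from h import *
rel([.5055,.3235,.30],96.5)"
```

```text
t 3.30 pos [0.4401 0.1113 0.3515] xyaw 96.19 tilt [ 9.e-04 -1.e-04 -1.e+00] F [ 0.24  0.03 -0.74] w 1.000 j [ 0.09 -0.24  1.84 -0.    1.54 -0.01]
shift now-frame [0.2039 0.0879 0.0516] shift in goal frame [0.2034 0.089  0.0515] turn [ 0.0009  0.0002 -0.0055]
```

>>> arm_command(
  series=[
    [0, [0.034, 0.0147, 0], [0, 0, 0]],
    [0, [0.034, 0.0147, 0], [0, 0, 0]],
    [0, [0.034, 0.0147, 0], [0, 0, 0]],
    [0, [0.034, 0.0147, 0], [0, 0, 0]],
    [0, [0.034, 0.0147, 0], [0, 0, 0]],
    [0, [0.034, 0.0147, 0], [0, 0, -0.006]],
    [0, [0, 0, 0.035], [0, 0, 0]],
    [0, [0, 0, 0.035], [0, 0, 0]],
    [0, [0, 0, 0.035], [0, 0, 0]],
    [0, [0, 0, 0.035], [0, 0, 0]],
    [0, [0, 0, 0], [0, 0, 0]],
  ],
)

```text
t: 4.22
tool_pos: [0.5002, 0.3191, 0.202]
ee_rot: [0.666, 0.746, -0.008, -0.003]
wrist_force: [-1.1, -0.4, -0.9]
gripper_width: 0.998
```

```bash
python3 -c "
from h import *
rel([.5055,.3235,.088],96.5)
c=cam('scene');cv2.imwrite('pics/s1.png',cv2.resize(c['frame'][130:310,420:600,::-1],None,fx=3.3,fy=3.3))
c=cam('top');cv2.imwrite('pics/t1.png',cv2.resize(c['frame'][180:330,60:240,::-1],None,fx=3.3,fy=3.3))
"
```

```text
t 4.22 pos [0.5002 0.3191 0.202 ] xyaw 96.52 tilt [-0.0151 -0.0073 -0.9999] F [-1.13 -0.39 -0.88] w 0.998 j [ 0.45  0.19  1.71 -0.    1.27  0.34]
shift now-frame [0.0044 0.0076 0.1138] shift in goal frame [0.0037 0.0058 0.114 ] turn [-0.0158  0.0055  0.0003]
```

View pics/s1.png

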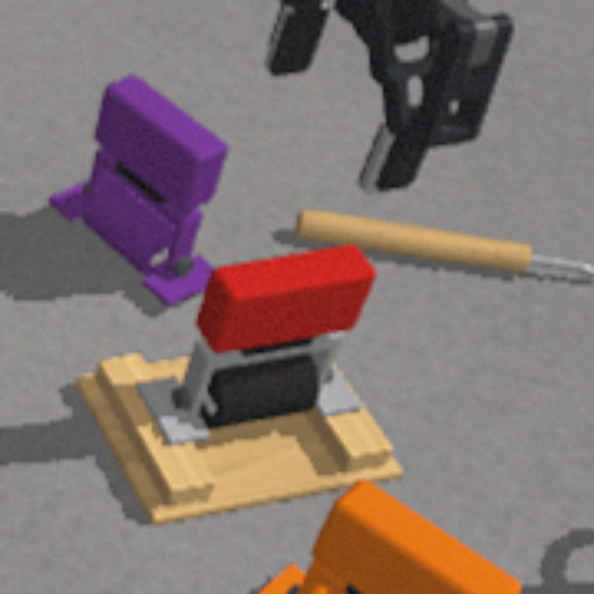

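View pics/t1.png

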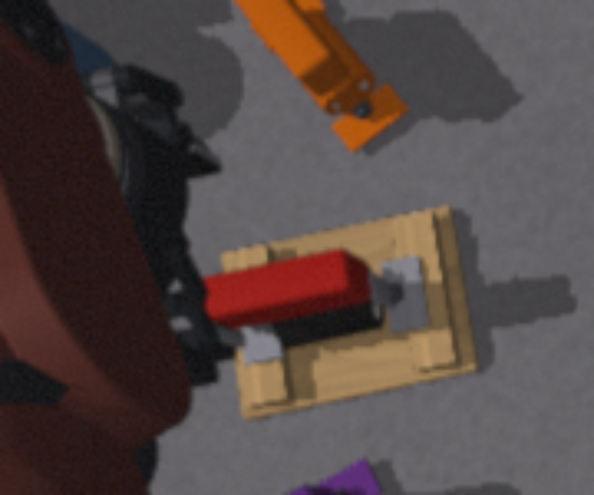

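```bash
python3 -c "
from h import *
rel([.5055,.3235,.088],96.5)
T=cam('top');S=cam('scene')
f=lambda q:np.array(q)/3.3+[60,180]
print(onz(T,f([(385,262),(418,257),(425,325),(390,330)]),.028).mean(0))
print(onz(T,f([(245,328),(280,322),(283,360),(248,363)]),.028))
g=lambda q:np.array(q)/3.3+[420,130]
print(onz(S,g([(137,387),(172,440),(210,433)]),.028))
print(onz(S,g([(358,390),(360,408),(328,413)]),.028))
"
```

```text
t 4.32 pos [0.5047 0.3212 0.21  ] xyaw 96.50 tilt [-0.0035 -0.0017 -1.    ] F [-0.05  0.07  0.97] w 1.000 j [0.45 0.18 1.7  0.   1.27 0.34]
shift now-frame [0.0024 0.0015 0.122 ] shift in goal frame [0.0022 0.001  0.122 ] turn [-0.0037  0.0013  0.0001]
[0.50946177 0.27943516 0.028     ]
[[0.4982236  0.3795349  0.028     ]
 [0.49966242 0.35768131 0.028     ]
 [0.475554   0.35643411 0.028     ]
 [0.47601973 0.37812972 0.028     ]]
[[0.4924917  0.26346715 0.028     ]
 [0.53333388 0.27036459 0.028     ]
 [0.53093569 0.29283638 0.028     ]]
[[0.50994697 0.38677777 0.028     ]
 [0.52319437 0.38237289 0.028     ]
 [0.52462357 0.3631723  0.028     ]]
```

>>> arm_command(
  series=[
    [0, [0.002, 0.001, 0.025], [0, 0, 0]],
    [0, [0, 0, 0.025], [0, 0, 0]],
    [0, [0, 0, 0.025], [0, 0, 0]],
    [0, [0, 0, 0.025], [0, 0, 0]],
    [0, [0, 0, 0.022], [0, 0, 0]],
    [0, [0, 0, 0], [0, 0, 0]],
    [0, [0, 0, 0], [0, 0, 0]],
    [0, [0, 0, 0], [0, 0, 0]],
  ],
)

```text
t: 5.08
tool_pos: [0.5091, 0.325, 0.0928]
ee_rot: [0.666, 0.746, 0.003, 0.001]
wrist_force: [0.1, 0.2, -0.1]
gripper_width: 1.001
```

```bash
python3 -c "
from h import *
rel([.5055,.3235,.088],96.5)
c=cam('scene');cv2.imwrite('pics/s2.png',cv2.resize(c['frame'][130:310,420:600,::-1],None,fx=3.3,fy=3.3))
"
```

```text
t 5.08 pos [0.5091 0.325  0.0928] xyaw 96.50 tilt [ 0.0053  0.0026 -1.    ] F [ 0.14  0.2  -0.1 ] w 1.001 j [0.45 0.32 1.77 0.   1.05 0.34]
shift now-frame [-0.001  -0.0037  0.0048] shift in goal frame [-0.001  -0.0037  0.0048] turn [ 0.0055 -0.002  -0.0001]
```

View pics/s2.png

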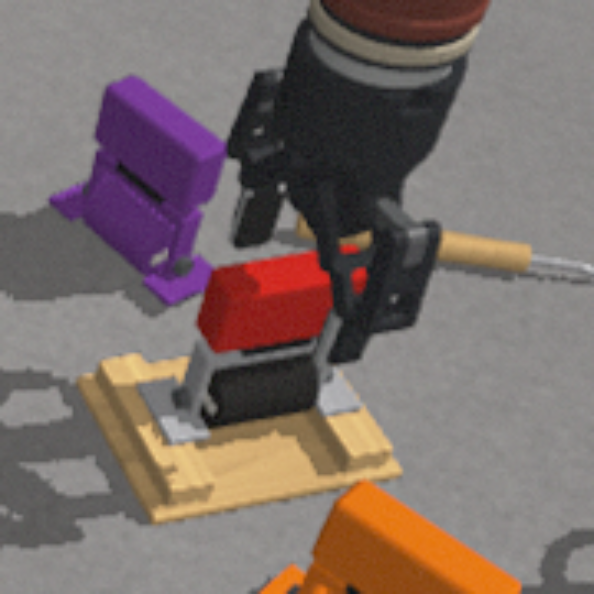

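```bash
python3 -c "
from h import *
S=cam('scene');o=env.get_obs();M=Ro.from_quat(o['ee_rot']).as_matrix();p=o['tool_pos'];print(o['t'],p)
g=lambda X:((proj(S,X)-[420,130])*3.3).round()
for s in(-.0425,-.057,.0425,.057,0): print(s,g(p+M[:,1]*s+M[:,2]*-.006))
print('handle c',g([.5055,.3235,.126]), g([.5055,.3235,.082]))
u=np.array([np.cos(np.radians(96.5)),np.sin(np.radians(96.5)),0])
print('ends',g([.5055,.3235,.126]+.042*u),g([.5055,.3235,.126]-.042*u))
print('card',proj(S,[.594,.041,.062]))
"
```

```text
5.1833 [0.50898555 0.32498465 0.09282265]
-0.0425 [[248. 257.]]
-0.057 [[236. 240.]]
0.0425 [[325. 366.]]
0.057 [[339. 386.]]
0 [[285. 310.]]
handle c [[294. 268.]] [[272. 327.]]
ends [[367. 255.]] [[219. 281.]]
card [[353.36875345 290.4761719 ]]
```

>>> arm_command(
  series=[
    [0, [-0.001, -0.003, 0.005], [0, 0, 0]],
    [0, [0, 0, 0], [0, 0, 0]],
    [0.3, [0, 0, 0], [0, 0, 0]],
    [0.5, [0, 0, 0], [0, 0, 0]],
    [0.8, [0, 0, 0], [0, 0, 0]],
    [1, [0, 0, 0], [0, 0, 0]],
    [1, [0, 0, 0], [0, 0, 0]],
    [1, [0, 0, 0], [0, 0, 0]],
    [1, [0, 0, 0], [0, 0, 0]],
    [1, [0, 0, 0], [0, 0, 0]],
  ],
  newtons=80,
)

```text
t: 6.02
tool_pos: [0.5041, 0.3226, 0.0845]
ee_rot: [0.666, 0.746, 0.0, 0.0]
wrist_force: [1.8, -0.3, 0.2]
gripper_width: 0.293
```

```bash
python3 -c "
from h import *
rel([.5055,.3235,.088],96.5)
c=cam('scene');cv2.imwrite('pics/s3.png',cv2.resize(c['frame'][130:310,420:600,::-1],None,fx=3.3,fy=3.3))
"
```

```text
t 6.02 pos [0.5041 0.3226 0.0845] xyaw 96.51 tilt [ 9.e-04  3.e-04 -1.e+00] F [ 1.77 -0.28  0.17] w 0.293 j [ 0.45  0.32  1.78 -0.    1.04  0.34]
shift now-frame [ 0.0008  0.0015 -0.0035] shift in goal frame [ 0.0008  0.0015 -0.0035] turn [ 0.001  -0.0002  0.0001]
```

View pics/s3.png

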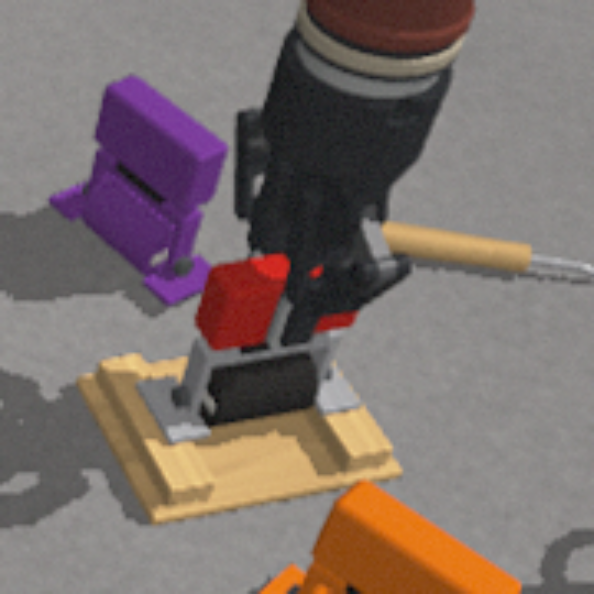

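>>> arm_command(
  series=[
    [1, [0, 0, -0.02], [0, 0, 0]],
    [1, [0, 0, -0.03], [0, 0, 0]],
    [1, [0, 0, -0.03], [0, 0, 0]],
    [1, [0, 0, -0.03], [0, 0, 0]],
    [1, [0, 0, -0.02], [0, 0, 0]],
    [1, [0, 0, 0], [0, 0, 0]],
    [1, [0, 0, 0], [0, 0, 0]],
  ],
)

```text
t: 6.65
tool_pos: [0.5035, 0.3225, 0.2142]
ee_rot: [0.666, 0.746, 0.0, 0.0]
wrist_force: [-0.6, -1.1, -5.7]
gripper_width: 0.298
```

```bash
python3 -c "
from h import *
rel([.5335,.029,.22],103.9)
c=cam('scene');cv2.imwrite('pics/s4.png',cv2.resize(c['frame'][80:310,400:600,::-1],None,fx=2.6,fy=2.6))
"
```

```text
t 6.65 pos [0.5035 0.3225 0.2142] xyaw 96.50 tilt [ 3.e-04  3.e-04 -1.e+00] F [-0.6  -1.07 -5.71] w 0.298 j [0.45 0.17 1.7  0.   1.27 0.34]
shift now-frame [-0.295  -0.0034 -0.0059] shift in goal frame [-0.2921 -0.0414 -0.0058] turn [ 0.0004 -0.0003 -0.1291]
```

View pics/s4.png

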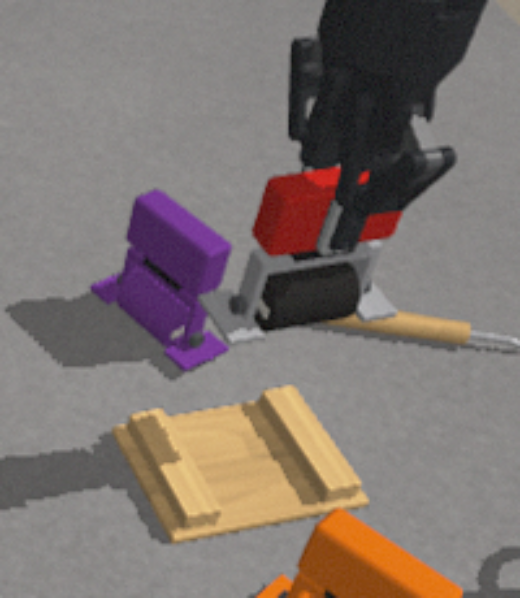

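The roller is held level and clear of the stand. Next I move over the yellow end.

>>> arm_command(
  series=[
    [1, [0, 0, 0], [0, 0, -0.0645]],
    [1, [0, 0, 0], [0, 0, -0.0645]],
    [1, [-0.0292, -0.0041, 0], [0, 0, 0]],
    [1, [-0.0292, -0.0041, 0], [0, 0, 0]],
    [1, [-0.0292, -0.0041, 0], [0, 0, 0]],
    [1, [-0.0292, -0.0041, 0], [0, 0, 0]],
    [1, [-0.0292, -0.0041, 0], [0, 0, 0]],
    [1, [-0.0292, -0.0041, 0], [0, 0, 0]],
    [1, [-0.0292, -0.0041, 0], [0, 0, 0]],
    [1, [-0.0292, -0.0041, 0], [0, 0, 0]],
    [1, [-0.0292, -0.0041, 0], [0, 0, 0]],
    [1, [-0.0292, -0.0041, 0], [0, 0, 0]],
  ],
)

```text
t: 7.7
tool_pos: [0.5312, 0.028, 0.2102]
ee_rot: [0.616, 0.787, -0.002, -0.003]
wrist_force: [0.6, -0.7, -4.6]
gripper_width: 0.294
```

>>> arm_command(
  series=[
    [1, [0, 0, 0.02], [0, 0, 0]],
    [1, [0, 0, 0.02], [0, 0, 0]],
    [1, [0, 0, 0.02], [0, 0, 0]],
    [1, [0, 0, 0], [0, 0, 0]],
    [1, [0, 0, 0], [0, 0, 0]],
    [1, [0, 0, 0], [0, 0, 0]],
  ],
)

```text
t: 8.2
tool_pos: [0.5332, 0.0293, 0.1533]
ee_rot: [0.616, 0.788, -0.001, -0.001]
wrist_force: [1.6, -0.2, -3.8]
gripper_width: 0.3
```

Run:
```python
from h import *
rel([.5335,.029,.1305],103.9)
T=cam('top');S=cam('scene')
cv2.imwrite('pics/s5.png',cv2.resize(S['frame'][110:390,250:560,::-1],None,fx=2.1,fy=2.1))
cv2.imwrite('pics/t5.png',cv2.resize(T['frame'][130:330,60:360,::-1],None,fx=2.6,fy=2.6))
```

```text
t 8.20 pos [0.5332 0.0293 0.1533] xyaw 103.91 tilt [-2.2e-03  2.0e-04 -1.0e+00] F [ 1.58 -0.19 -3.82] w 0.300 j [-0.08  0.11  1.89  0.    1.14 -0.32]
shift now-frame [-0.0004  0.0002  0.0228] shift in goal frame [-0.0004  0.0002  0.0228] turn [-0.0021 -0.0007  0.0002]
```

View pics/s5.png

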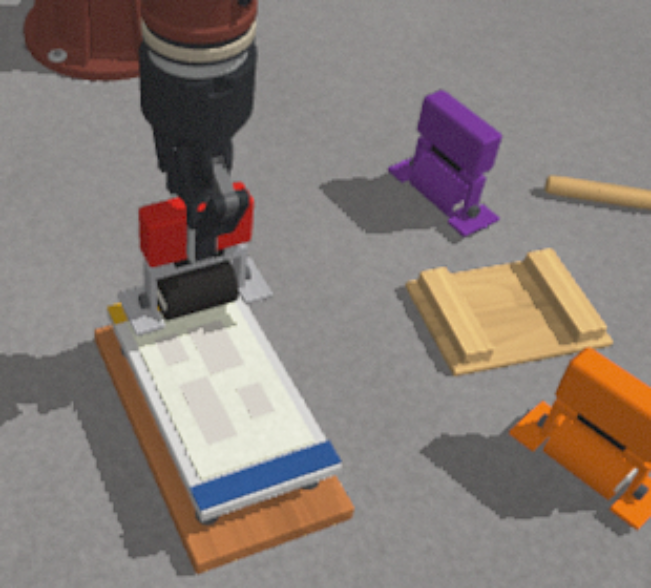

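View pics/t5.png

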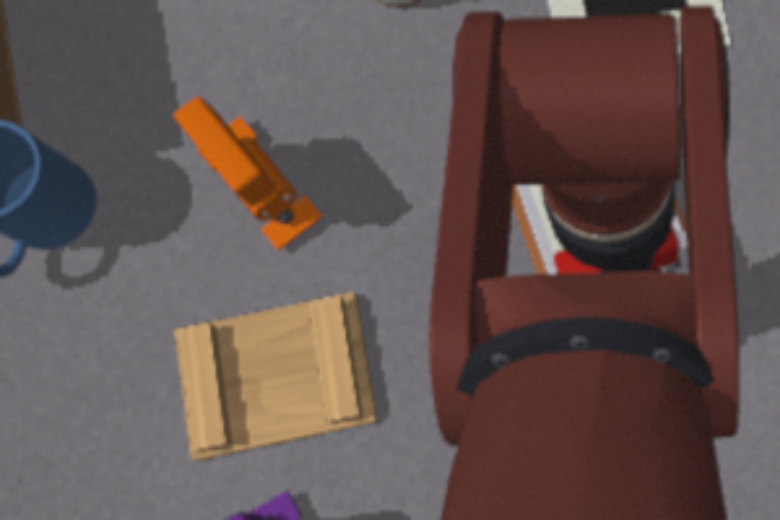

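Run:
```python
from h import *
np.set_printoptions(precision=4,suppress=True)
T=cam('top');S=cam('scene')
s=lambda q:np.array(q)/2.1+[250,110]
t=lambda q:np.array(q)/2.6+[60,130]
c=np.array([.594,.041,.062]);a=np.radians(13.9);u=np.array([np.cos(a),np.sin(a)]);v=np.array([-u[1],u[0]])
P=onz(S,s([(163,297),(234,281)]),.105);print(P,(P.mean(0)[:2]-c[:2])@u,(P.mean(0)[:2]-c[:2])@v)
P=onz(S,s([(145,250),(252,226)]),.132);print('handle',P,(P.mean(0)[:2]-c[:2])@v)
def rep(n,P):print(n,P.mean(0));d=P[1]-P[0];print(np.degrees(np.arctan2(d[1],d[0])))
# outer rail corners: near-low-y, far..., 
rep('railsS',onz(S,s([(420,270),(470,362),(606,330),(551,250)]),.024))
rep('railsT',onz(T,t([(203,452),(178,328),(340,294),(357,418)]),.024))
```

```text
[[0.5412 0.0046 0.105 ]
 [0.531  0.063  0.105 ]] -0.05795574076537658 0.00695845353365415
handle [[ 0.5142 -0.0063  0.132 ]
 [ 0.4977  0.082   0.132 ]] 0.018093329876777184
railsS [0.5113 0.3197 0.024 ]
5.50553000901615
railsT [0.5055 0.3199 0.024 ]
9.906411118706814
```

>>> arm_command(
  series=[
    [1, [-0.004, 0, 0.012], [0, 0, 0]],
    [1, [0, 0, 0.008], [0, 0, 0]],
    [1, [0, 0, 0.003], [0, 0, 0]],
    [1, [0, 0, 0], [0, 0, 0]],
    [1, [0, 0, 0], [0, 0, 0]],
    [1, [0, 0, 0], [0, 0, 0]],
  ],
)

```text
t: 8.9
tool_pos: [0.535, 0.0253, 0.1313]
ee_rot: [0.616, 0.787, 0.0, -0.0]
wrist_force: [-1.0, -0.4, -4.8]
gripper_width: 0.293
```

>>> arm_command(
  series=[
    [1, [0, 0, 0.003], [0, 0, 0]],
    [1, [0, 0, 0.003], [0, 0, 0]],
    [1, [0, 0, 0], [0, 0, 0]],
    [1, [0, 0, 0], [0, 0, 0]],
    [1, [0, 0, 0], [0, 0, 0]],
  ],
)

```text
t: 9.32
tool_pos: [0.5358, 0.0253, 0.1262]
ee_rot: [0.616, 0.787, 0.001, 0.001]
wrist_force: [0.6, 0.3, 1.5]
gripper_width: 0.299
```

Run:
```python
from h import *
rel([.654,.056,.1235],103.9)
S=cam('scene')
cv2.imwrite('pics/s6.png',cv2.resize(S['frame'][190:390,270:450,::-1],None,fx=3,fy=3))
```

```text
t 9.32 pos [0.5358 0.0253 0.1262] xyaw 103.90 tilt [ 1.8e-03  1.0e-04 -1.0e+00] F [0.56 0.25 1.45] w 0.299 j [-0.08  0.15  1.91  0.    1.09 -0.33]
shift now-frame [0.0014 0.1221 0.0029] shift in goal frame [0.0014 0.1221 0.0027] turn [ 0.0018  0.0003 -0.0001]
```

View pics/s6.png

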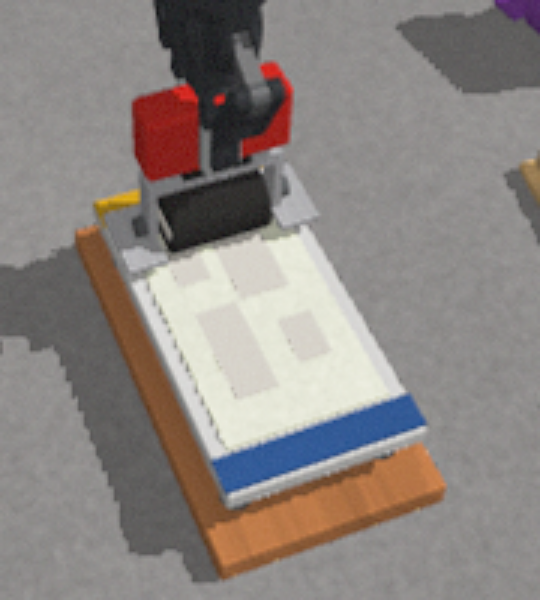

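>>> arm_command(
  series=[
    [1, [0, 0, 0.002], [0, 0, 0]],
    [1, [0, 0, 0.0015], [0, 0, 0]],
    [1, [0, 0, 0], [0, 0, 0]],
    [1, [0, 0, 0], [0, 0, 0]],
    [1, [0, 0, 0], [0, 0, 0]],
  ],
)

```text
t: 9.78
tool_pos: [0.5355, 0.0252, 0.1223]
ee_rot: [0.616, 0.787, 0.0, 0.0]
wrist_force: [0.8, 0.3, 3.6]
gripper_width: 0.29
```

>>> arm_command(
  series=[
    [1, [0, 0.005, 0], [0, 0, 0]],
    [1, [0, 0.008, 0], [0, 0, 0]],
    [1, [0, 0.008, 0], [0, 0, 0]],
    [1, [0, 0.008, 0], [0, 0, 0]],
    [1, [0, 0.008, 0], [0, 0, 0]],
    [1, [0, 0.008, 0], [0, 0, 0]],
    [1, [0, 0.008, 0], [0, 0, 0]],
    [1, [0, 0.006, 0], [0, 0, 0]],
    [1, [0, 0, 0], [0, 0, 0]],
    [1, [0, 0, 0], [0, 0, 0]],
    [1, [0, 0, 0], [0, 0, 0]],
  ],
)

```text
t: 10.7
tool_pos: [0.5922, 0.0393, 0.1218]
ee_rot: [0.616, 0.787, -0.0, 0.0]
wrist_force: [0.1, -0.3, 4.1]
gripper_width: 0.296
```

Run:
```python
from h import *
rel([.654,.056,.1235],103.9)
S=cam('scene')
cv2.imwrite('pics/s7.png',cv2.resize(S['frame'][190:390,270:450,::-1],None,fx=3,fy=3))
```

```text
t 10.70 pos [0.5922 0.0393 0.1218] xyaw 103.90 tilt [-0.e+00 -4.e-04 -1.e+00] F [ 0.15 -0.34  4.11] w 0.296 j [-0.05  0.27  1.77 -0.    1.1  -0.29]
shift now-frame [ 0.0014  0.064  -0.0017] shift in goal frame [ 0.0014  0.064  -0.0017] turn [-0.0001  0.0004  0.    ]
```

View pics/s7.png

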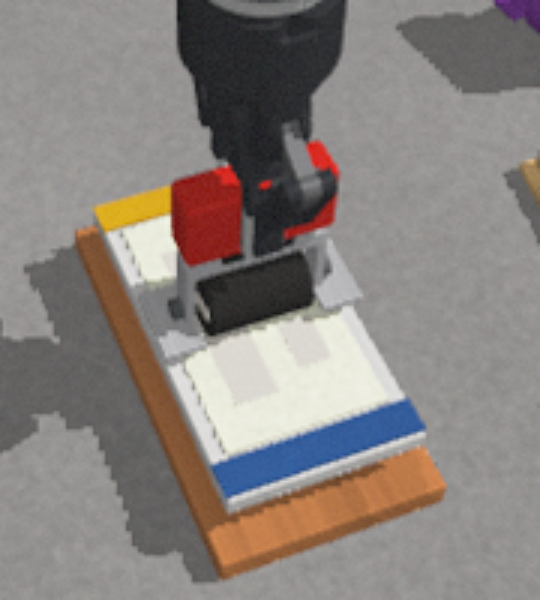

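>>> arm_command(
  series=[
    [1, [0, 0.006, 0], [0, 0, 0]],
    [1, [0, 0.008, 0], [0, 0, 0]],
    [1, [0, 0.008, 0], [0, 0, 0]],
    [1, [0, 0.008, 0], [0, 0, 0]],
    [1, [0, 0.008, 0], [0, 0, 0]],
    [1, [0, 0.008, 0], [0, 0, 0]],
    [1, [0, 0.008, 0], [0, 0, 0]],
    [1, [0, 0.008, 0], [0, 0, 0]],
    [1, [0, 0, 0], [0, 0, 0]],
    [1, [0, 0, 0], [0, 0, 0]],
    [1, [0, 0, 0], [0, 0, 0]],
    [1, [0, 0, 0], [0, 0, 0]],
  ],
)

```text
t: 11.75
tool_pos: [0.6522, 0.0541, 0.1218]
ee_rot: [0.616, 0.787, -0.0, 0.0]
wrist_force: [0.9, -1.7, 4.1]
gripper_width: 0.297
```

Run:
```python
from h import *
rel([.5055,.3215,.22],96.4)
S=cam('scene')
cv2.imwrite('pics/s8.png',cv2.resize(S['frame'][190:390,270:450,::-1],None,fx=3,fy=3))
```

```text
t 11.75 pos [0.6522 0.0541 0.1218] xyaw 103.89 tilt [-2.e-04 -3.e-04 -1.e+00] F [ 0.86 -1.69  4.14] w 0.297 j [-0.02  0.38  1.62 -0.    1.14 -0.27]
shift now-frame [ 0.2948 -0.0782 -0.0983] shift in goal frame [ 0.2821 -0.1159 -0.0982] turn [-0.0003  0.0003  0.1307]
```

View pics/s8.png

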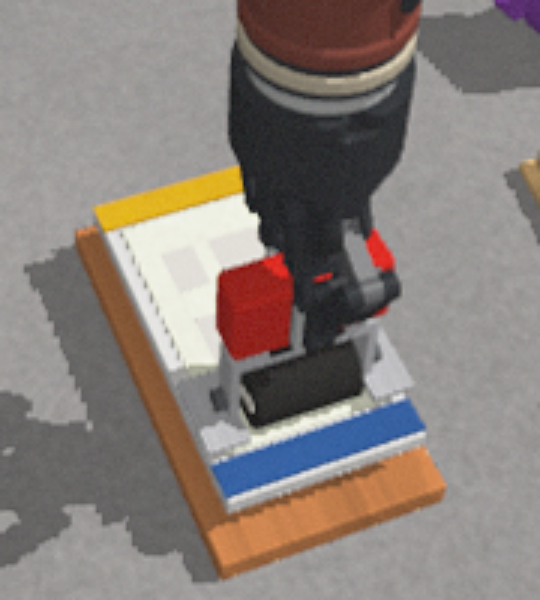

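>>> arm_command(
  series=[
    [1, [0, 0, -0.02], [0, 0, 0]],
    [1, [0, 0, -0.03], [0, 0, 0]],
    [1, [0, 0, -0.03], [0, 0, 0]],
    [1, [0, 0, -0.018], [0, 0, 0]],
    [1, [0, 0, 0], [0, 0, 0.0655]],
    [1, [0, 0, 0], [0, 0, 0.0655]],
  ],
)

```text
t: 12.3
tool_pos: [0.6508, 0.0551, 0.2187]
ee_rot: [0.668, 0.744, -0.0, -0.002]
wrist_force: [-0.5, 0.2, -5.2]
gripper_width: 0.295
```

>>> arm_command(
  series=[
    [1, [0.0282, -0.0116, 0], [0, 0, 0]],
    [1, [0.0282, -0.0116, 0], [0, 0, 0]],
    [1, [0.0282, -0.0116, 0], [0, 0, 0]],
    [1, [0.0282, -0.0116, 0], [0, 0, 0]],
    [1, [0.0282, -0.0116, 0], [0, 0, 0]],
    [1, [0.0282, -0.0116, 0], [0, 0, 0]],
    [1, [0.0282, -0.0116, 0], [0, 0, 0]],
    [1, [0.0282, -0.0116, 0], [0, 0, 0]],
    [1, [0.0282, -0.0116, 0], [0, 0, 0]],
    [1, [0.0282, -0.0116, 0], [0, 0, 0]],
    [1, [0, 0, 0], [0, 0, 0]],
    [1, [0, 0, 0], [0, 0, 0]],
  ],
)

```text
t: 13.3
tool_pos: [0.5016, 0.3223, 0.2159]
ee_rot: [0.665, 0.747, -0.003, -0.002]
wrist_force: [0.6, -0.3, -4.7]
gripper_width: 0.294
```

Run:
```python
from h import *
S=cam('scene')
rel([.5055,.3215,.12],96.4)
cv2.imwrite('pics/s9.png',S['frame'][:,:,::-1])
```

```text
t 13.35 pos [0.5028 0.3213 0.2164] xyaw 96.49 tilt [-0.0062 -0.0027 -1.    ] F [ 0.43 -0.65 -5.04] w 0.299 j [0.45 0.17 1.69 0.   1.28 0.34]
shift now-frame [0.     0.0034 0.0964] shift in goal frame [-0.0001  0.0027  0.0964] turn [-0.0065  0.002   0.0016]
```

View pics/s9.png

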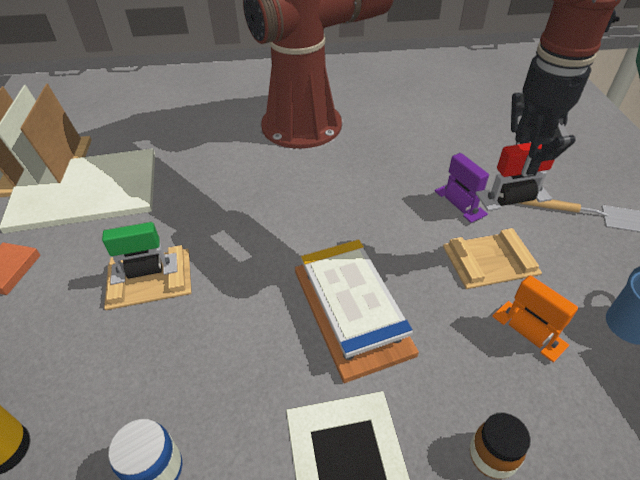

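>>> arm_command(
  series=[
    [1, [0, 0.002, 0.02], [0, 0, 0]],
    [1, [0, 0, 0.025], [0, 0, 0]],
    [1, [0, 0, 0.025], [0, 0, 0]],
    [1, [0, 0, 0.02], [0, 0, 0]],
    [1, [0, 0, 0], [0, 0, 0]],
    [1, [0, 0, 0], [0, 0, 0]],
    [1, [0, 0, 0], [0, 0, 0]],
    [1, [0, 0, 0], [0, 0, 0]],
  ],
)

```text
t: 14.02
tool_pos: [0.5093, 0.3222, 0.1318]
ee_rot: [0.667, 0.745, 0.002, 0.001]
wrist_force: [-1.1, -0.7, -3.9]
gripper_width: 0.295
```

Run:
```python
from h import *
S=cam('scene');T=cam('top')
rel([.5055,.3215,.0845],96.4)
cv2.imwrite('pics/s10.png',cv2.resize(S['frame'][130:310,420:600,::-1],None,fx=3.3,fy=3.3))
```

```text
t 14.12 pos [0.5092 0.3224 0.132 ] xyaw 96.37 tilt [ 0.0034  0.0017 -1.    ] F [-0.05 -0.8  -4.62] w 0.292 j [0.45 0.27 1.75 0.   1.12 0.34]
shift now-frame [-0.0005 -0.004   0.0475] shift in goal frame [-0.0005 -0.0038  0.0475] turn [ 0.0035 -0.0013 -0.0005]
```

View pics/s10.png

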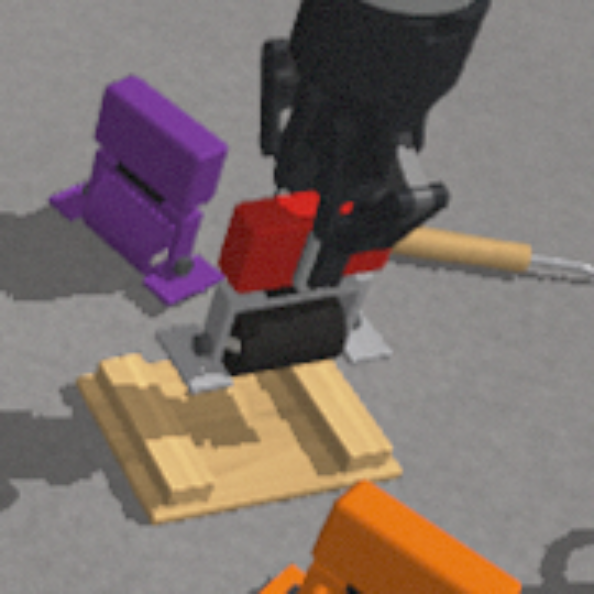

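>>> arm_command(
  series=[
    [1, [0, -0.002, 0.012], [0, 0, 0]],
    [1, [0, 0, 0.012], [0, 0, 0]],
    [1, [0, 0, 0.01], [0, 0, 0]],
    [1, [0, 0, 0.004], [0, 0, 0]],
    [1, [0, 0, 0], [0, 0, 0]],
    [1, [0, 0, 0], [0, 0, 0]],
    [1, [0, 0, 0], [0, 0, 0]],
    [1, [0, 0, 0], [0, 0, 0]],
  ],
)

```text
t: 14.78
tool_pos: [0.5064, 0.322, 0.0925]
ee_rot: [0.667, 0.745, 0.001, 0.0]
wrist_force: [-0.1, -0.5, -4.6]
gripper_width: 0.296
```

>>> arm_command(
  series=[
    [1, [0, 0, 0.003], [0, 0, 0]],
    [1, [0, 0, 0.002], [0, 0, 0]],
    [1, [0, 0, 0], [0, 0, 0]],
    [1, [0, 0, 0], [0, 0, 0]],
    [1, [0, 0, 0], [0, 0, 0]],
  ],
)

```text
t: 15.2
tool_pos: [0.5057, 0.3216, 0.0868]
ee_rot: [0.667, 0.745, -0.0, -0.0]
wrist_force: [-0.4, -0.4, -3.9]
gripper_width: 0.293
```

Run:
```python
from h import *
S=cam('scene');T=cam('top')
rel([.5055,.3215,.0845],96.4)
cv2.imwrite('pics/s11.png',cv2.resize(S['frame'][130:310,420:600,::-1],None,fx=3.3,fy=3.3))
```

```text
t 15.30 pos [0.5058 0.3217 0.0869] xyaw 96.39 tilt [ 1.e-04  1.e-04 -1.e+00] F [-0.19 -0.24 -4.74] w 0.294 j [0.45 0.32 1.78 0.   1.04 0.34]
shift now-frame [-0.0002 -0.0003  0.0024] shift in goal frame [-0.0002 -0.0003  0.0024] turn [ 0.0001 -0.0001 -0.0002]
```

View pics/s11.png

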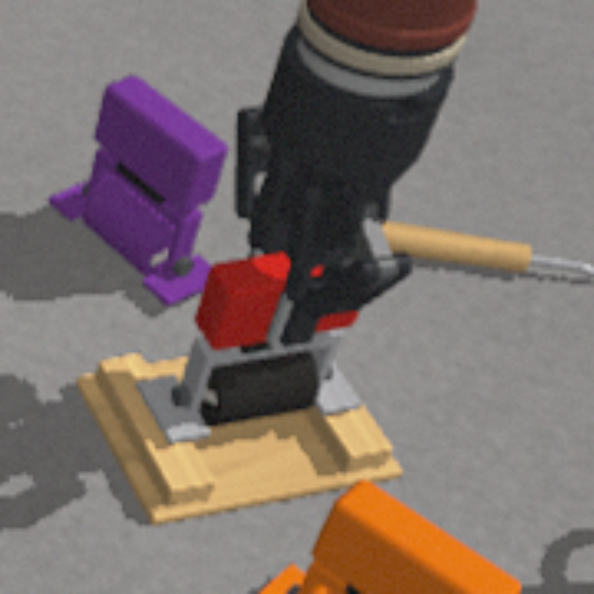

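>>> arm_command(
  series=[
    [1, [0, 0, 0.0015], [0, 0, 0]],
    [1, [0, 0, 0.001], [0, 0, 0]],
    [1, [0, 0, 0], [0, 0, 0]],
    [1, [0, 0, 0], [0, 0, 0]],
    [1, [0, 0, 0], [0, 0, 0]],
  ],
)

```text
t: 15.72
tool_pos: [0.5059, 0.3217, 0.0845]
ee_rot: [0.667, 0.745, 0.0, 0.0]
wrist_force: [-0.1, 0.4, -2.8]
gripper_width: 0.291
```

The wrist force has begun to drop, so the feet are touching. I'll go slightly lower, then open slowly.

>>> arm_command(
  series=[
    [1, [0, 0, 0.0005], [0, 0, 0]],
    [1, [0, 0, 0], [0, 0, 0]],
    [1, [0, 0, 0], [0, 0, 0]],
  ],
)

```text
t: 15.97
tool_pos: [0.506, 0.3217, 0.0845]
ee_rot: [0.667, 0.745, 0.0, 0.0]
wrist_force: [-1.6, -0.9, 0.8]
gripper_width: 0.295
```

>>> arm_command(
  series=[
    [0.6, [0, 0, 0], [0, 0, 0]],
    [0.5, [0, 0, 0], [0, 0, 0]],
    [0.4, [0, 0, 0], [0, 0, 0]],
    [0.2, [0, 0, 0], [0, 0, 0]],
    [0, [0, 0, 0], [0, 0, 0]],
    [0, [0, 0, 0], [0, 0, 0]],
    [0, [0, 0, 0], [0, 0, 0]],
    [0, [0, 0, 0], [0, 0, 0]],
  ],
)

```text
t: 16.63
tool_pos: [0.5057, 0.3217, 0.0838]
ee_rot: [0.667, 0.745, 0.0, -0.0]
wrist_force: [-0.8, 0.3, -0.3]
gripper_width: 1.001
```

>>> arm_command(
  series=[
    [0, [0, 0, -0.015], [0, 0, 0]],
    [0, [0, 0, -0.03], [0, 0, 0]],
    [0, [0, 0, -0.03], [0, 0, 0]],
    [0, [0, 0, -0.03], [0, 0, 0]],
    [0, [0, 0, -0.03], [0, 0, 0]],
    [0, [0, 0, -0.03], [0, 0, 0]],
    [0, [0, 0, -0.02], [0, 0, 0]],
    [0, [0, 0, 0], [0, 0, 0]],
    [0, [0, 0, 0], [0, 0, 0]],
    [0, [0, 0, 0], [0, 0, 0]],
  ],
)

```text
t: 17.47
tool_pos: [0.505, 0.3213, 0.2674]
ee_rot: [0.667, 0.745, -0.001, -0.0]
wrist_force: [0.1, -1.1, -0.4]
gripper_width: 1.002
```

Run:
```python
from h import *
S=cam('scene');T=cam('top')
rel([.5055,.3215,.0845],96.4)
cv2.imwrite('pics/s12.png',S['frame'][:,:,::-1])
cv2.imwrite('pics/t12.png',cv2.resize(T['frame'][225:325,105:225,::-1],None,fx=5,fy=5,interpolation=cv2.INTER_CUBIC))
```

```text
t 17.57 pos [0.5045 0.3211 0.2662] xyaw 96.39 tilt [-0.004  -0.0018 -1.    ] F [ 0.21  0.62 -0.17] w 0.998 j [0.45 0.14 1.64 0.   1.37 0.34]
shift now-frame [0.0006 0.0018 0.1817] shift in goal frame [0.0003 0.001  0.1817] turn [-0.0042  0.0014 -0.0002]
```

View pics/s12.png

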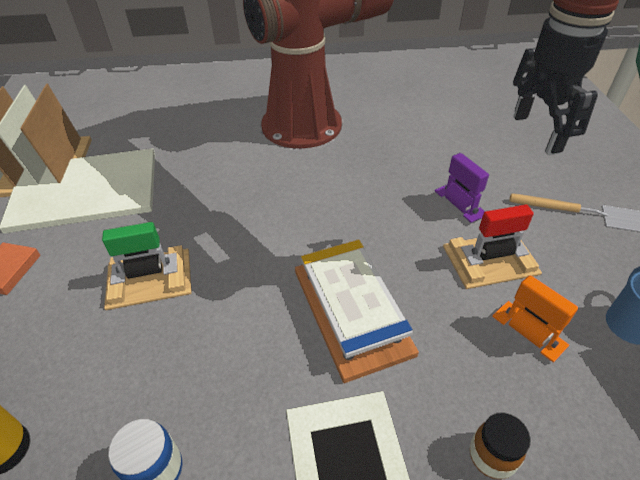

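View pics/t12.png

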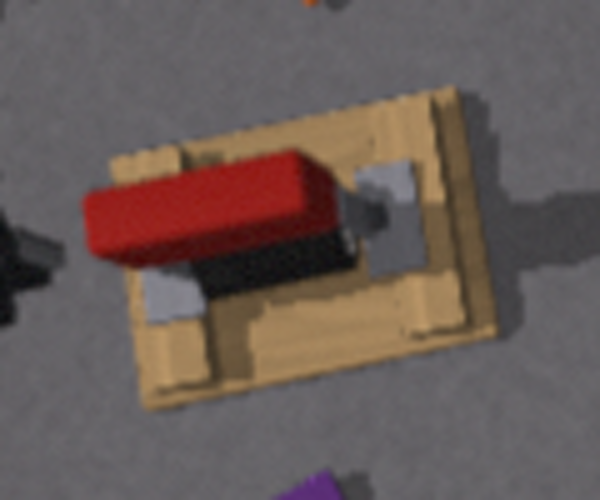

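```bash
python3 -c "
from h import *
print(env.sign_off(), env.get_obs()['t'])"
```

```text
the job is handed in; nothing more can be done
the job is handed in; nothing more can be done
```

I took the red roller off its stand, rolled it over the card from the yellow-striped end to the blue-striped end, put it back and let go. I handed the job in at about 17.6 s. The hand-in reported no verdict.

- **Rolling:** the tool went from about -58 mm to +60 mm along the card, square to it by my measurement and about 5 mm or less off the middle line. The net press was about 8 N and the height suggests about 8 mm of sink, far from bottoming out.
- **Drum turn:** I couldn't read the drum's turn directly. I take it that it rolled rather than slid, because it was pressed on the card for the whole 117 mm.
- **End state:** the last pictures show the red roller upright, feet on both rails, about where it stood at the start. The bed looks up, and the green roller and the look-alikes look unmoved. The gripper is open and clear by more than 100 mm.
- **Disagreements:** the two cameras differed by up to about 6 mm in x on where the stand, the handle and the card were, and I used values in between. One reading of the handle over the card put it 18 mm off the middle line, while the drum reading gave 7 mm. I trusted the drum and shifted 4 mm towards the middle.

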